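Hang the dip baskets on their drain stands

TASK

Lift both wire dip baskets out of the sloping draining rack by their black grips and hang each by its two hooks over the bar of the stand it fits: the wide basket between the posts of the wide stand, the narrow basket between the posts of the narrow stand. Do not tip the baskets over on the way, leave them hanging level and still, and leave the bottle, the can and the carton where they are.

Things in the scene. Friction and masses are not known exactly. Their poses are not given: they have to be found in the camera images.
- wide_basket: Wide wire dip basket, 70 (x) by 120 (y) by 42 mm high, small black caps fixed in it, 0.3 kg. Origin: centre of its underside; z up to the grip; starts leaning 30 degrees in the rack. 7 mm wires rise from its two y ends at x = -13 mm, draw in to y = +-27 mm at z = 85 mm and bend over to +x as two hooks (see hook point). Overall height 182 mm. The two baskets differ only in their y length.
- narrow_basket: Narrow wire dip basket, 70 (x) by 76 (y) by 42 mm high, small black caps fixed in it, 0.3 kg. Origin: centre of its underside; z up to the grip; starts leaning 30 degrees in the rack. 7 mm wires rise from its two y ends at x = -13 mm, draw in to y = +-27 mm at z = 85 mm and bend over to +x as two hooks (see hook point). Overall height 182 mm. The two baskets differ only in their y length.
- wide_basket_grip (a point): Centre of the wide basket's flat upright black grip: 12 mm thick (x), 72 mm long (y), 24 mm high (z), at (0, 0, 170 mm) in the basket's frame, same axes. Carried over the hooks on two 7 mm wires at y = +-27 mm; free space between them.
- narrow_basket_grip (a point): Centre of the narrow basket's flat upright black grip: 12 mm thick (x), 72 mm long (y), 24 mm high (z), at (0, 0, 170 mm) in the basket's frame, same axes. Carried over the hooks on two 7 mm wires at y = +-27 mm; free space between them.
- wide_basket_hook (a point): Where the bar's axis lies when the wide basket hangs: (0, 0, 121.5 mm) in the basket's frame, same axes. Hooks: each top is a 90 degree inverted V (peak at z = 138 mm) that centres itself on the bar; gap from upright to lip 19 mm inside, flaring to 30 mm at the lip ends, which reach down to z = 92 mm at x = +24 mm.
- narrow_basket_hook (a point): Where the bar's axis lies when the narrow basket hangs: (0, 0, 121.5 mm) in the basket's frame, same axes. Hooks: each top is a 90 degree inverted V (peak at z = 138 mm) that centres itself on the bar; gap from upright to lip 19 mm inside, flaring to 30 mm at the lip ends, which reach down to z = 92 mm at x = +24 mm.
- wide_stand: Wide drain stand, fixed: aluminium drip tray 110 (x) by 184 (y) by 14 mm high, a steel post 12 mm thick at each y end, 154 mm clear between them, joined at the top by a straight round steel bar 12 mm thick along y, its axis 190 mm above the table. Origin: centre of the tray's underside; z up.
- narrow_stand: Narrow drain stand, fixed: aluminium drip tray 110 (x) by 138 (y) by 14 mm high, a steel post 12 mm thick at each y end, 108 mm clear between them, joined at the top by a straight round steel bar 12 mm thick along y, its axis 190 mm above the table. Origin: centre of the tray's underside; z up.
- wide_stand_rail (a point): Middle of the wide stand's bar, on its axis; y along the bar, z up
- narrow_stand_rail (a point): Middle of the narrow stand's bar, on its axis; y along the bar, z up
- rack: Grey draining rack, fixed: base 250 (x) by 170 mm (y), 12 mm thick, origin under its centre, z up. Two bays one behind the other (x = -55 and +55 mm): plates sloping 30 degrees, falling to -x, with a 16 mm lip on the low edge. A basket stands flat on each plate, so leans 30 degrees to the rack's -x side (towards the robot); which basket is in which bay varies.
- bottle: Bystander: white plastic bottle, 66 mm across, 200 mm tall; origin under its centre
- can: Bystander: bare metal can, 72 mm across, 100 mm tall; origin under its centre
- carton: Bystander: open cardboard carton with black parts, 75 mm (x) by 110 mm (y) by 55 mm high; origin under its centre
Things that resemble listed ones, but are neither listed nor needed, are in the scene too. What is shaped like the narrow_stand but green is not meant.

How it is judged:
At the end, for the whole second after the job is handed in: Both baskets hang by their hooks from the bar of their own stand (wide on wide, narrow on narrow): the hook point within 8 mm across, 7 mm in height and 22 mm along of the middle of the bar; upright within 0.2 rad, resting on the stand with more than 0.8 N and moving slower than 0.04 m/s (x of wide_basket_hook in the frame of wide_stand_rail between -0.008 and 0.008 m and y of wide_basket_hook in the frame of wide_stand_rail between -0.022 and 0.022 m and z of wide_basket_hook in the frame of wide_stand_rail between -0.007 and 0.007 m and angle between each of wide_basket, narrow_basket's own z axis and vertical below 0.2 rad and linear speed of each of wide_basket, narrow_basket below 0.04 m/s and contact force between wide_basket and wide_stand above 0.8 N and x of narrow_basket_hook in the frame of narrow_stand_rail between -0.008 and 0.008 m and y of narrow_basket_hook in the frame of narrow_stand_rail between -0.022 and 0.022 m and z of narrow_basket_hook in the frame of narrow_stand_rail between -0.007 and 0.007 m and contact force between narrow_basket and narrow_stand above 0.8 N); the robot touches nothing.
It fails at once if a basket is tipped over (more than 60 degrees from upright) (angle between any of wide_basket, narrow_basket's own z axis and vertical above 1.05 rad).
It fails at once if the bottle, can or carton is pushed more than 25 mm or tipped by more than 0.35 rad (distance of any of bottle, can, carton from where it was at the start of the episode above 0.025 m or angle between any of bottle, can, carton's own z axis and vertical above 0.35 rad).
It also fails if it takes over 67 s, if anything falls off the work surface, if the arm or the gripper's body presses on something with over 40 N, if the wrist force passes 120 N, or if a joint passes its speed limit or range.

ROBOT

A 6-joint arm with a two-finger parallel gripper is mounted at the origin on the work surface. World frame = base frame: x ahead of the robot, y to its left, z up, the work surface at z = 0. Lengths are in m, angles in rad, forces in N, time in s.
With the tool pointing down it reaches from about 0.275 to 0.825 m from the base axis. Payload 4.9 kg.
Tool frame: the origin (TCP) lies midway between the tips of the shut fingers; the grasp point (between the pads) lies 19 mm behind it; z points along the fingers, x is the direction in which the jaws open and shut, and the axes are right-handed (so a half turn about z gives the same grasp; the last joint's range is limited). The gripper opens to 85 mm and grips with 20 to 120 N. Pads are 22 mm wide; open, the fingers measure 114 mm over their backs; the gripper's body (76 mm by 85 mm) begins 54 mm behind the grasp point. The pads swing forward as they close: fully open they stand 13 mm farther back than shut.
Start: joints at [1.089, 0.326, -0.193, 1.052, 0, 1.437], TCP at [0.187, 0.517, 0.231] pointing down, gripper open.
Joint ranges: [-2.65, 2.65], [-0.97, 1.79], [-1.3, 1.35], [-1.93, 2.1], [-1.47, 1.37], [-3.14, 3.14]. Speed limits (rad/s): [2.57, 2.57, 3.14, 3.14, 3.14, 3.14].

INTERFACE

Orientations are given as a unit quaternion [x, y, z, w].
In Python, from station import ctrl gives the robot as it stands.
- The arm moves only by the tool step_arm, never from a script. Its argument "increments" is a list of rows, each a list of 3 entries, a list of its own where there are three numbers: the shift along the world's x, y, z scaled (see below), then the turn, a rotation vector about the world's x, y, z scaled (see below), then the opening, from 0 (shut) to 1 (fully open). A call has 1 to 8 rows; each row is the pose to reach, as a shift and turn from the pose commanded when the call began, turning the shorter way round; what a row does not reach only later rows make up. The controller multiplies each number of a shift by 500 mm and each number of a turn by 180 degrees. A row lasts 1/8 s, in which the tool goes at most 62.5 mm and 10.7 degrees, less where a joint would pass 70% of its speed; a pose out of reach is approached as far as the arm can. A call with a number of a shift or a turn outside -1 to 1 is refused whole. A call with a gripper value outside its range is refused whole. The fingers move at their own pace and stop on an object; the grip force is fixed at half the most. Time passes only in rows, so rows that repeat a pose let the fingers close. It gives the time, the measured TCP pose, the force and the opening at its end, in the units of the state.
- ctrl.state(): the state, without advancing time (a new reading comes with each control period).
- ctrl.get_image(name): name is "scene" or "top" or "wrist"; returns a dict with "img" (480x640x3 uint8, red, green, blue), "depth" (480x640 float32, m along the optical axis (not along the pixel's ray), 0 where there is no reading), "K" (3x3 intrinsics, pixels), "distortion" ([k1, k2, p1, p2, k3] as OpenCV has them; the pictures are not rectified), "R" (3x3) and "t" (3): a world point X has camera coordinates R X + t. Camera axes: x right, y down, z forward; pixel columns grow to the right and rows downward; lengths in m; the calibration is good to about 2 mm. A picture is of the moment at which its call begins.
- ctrl.job_done(): hands the job in, once; it reports no verdict.
The state is a dict: "time_s": time; "joint_positions": joint angles; "joint_velocities": joint speeds; "effort": joint torques, N m; "eef_pos": TCP position; "ee_rot": TCP orientation; "force": force on the tool from outside, world axes, zero at the start; "torque": the same for the moment, N m; "gripper_width": opening from 0.0 (shut) to 1.0 (fully open).
Only numpy, scipy, OpenCV 4.12 (cv2) and the standard library are available. Lean on these libraries where they do the work, as an engineer would, in place of code of your own. Each camera call takes 0.05 s, during which the arm holds its last target.

## Working session

There is one attempt and no reset: what is moved stays moved. The work goes in short steps, Python scripts to look and compute and a tool call to move; the robot and the scene stay as the last step left them, time stands still between calls to the robot, and variables do not carry over. Pictures are saved under pics/ and viewed, and the job is handed in when it is done.

Besides the shell and the picture viewer there is one more tool, called after "Request:" by a JSON object that holds its "fn" and its "kwargs", one argument or row to a line. step_arm: Moves the arm, as the interface text tells. Shifts and turns lie within -1 to 1; 1 stands for 500 mm of shift or 180 degrees of turn. Its arguments: {"type":"object","properties":{"increments":{"type":"array"}},"required":["increments"]}

```bash
mkdir -p pics; ls; python3 - <<'E'
from station import ctrl
import cv2,numpy as np
print(ctrl.state())
for n in ["scene","top","wrist"]:
    d=ctrl.get_image(n); cv2.imwrite(f"pics/{n}0.png",d["img"][:,:,::-1]); np.savez(f"{n}0.npz",**d)
    print(n,d["K"].tolist(),d["distortion"],(-d["R"].T@d["t"]).round(3), d["R"].round(3).tolist())
E
```

```text
pics
{'time_s': 0.0, 'joint_positions': array([ 1.08880720e+00,  3.26967756e-01, -1.93571877e-01,  1.05198779e+00,
       -2.81852865e-06,  1.43656904e+00]), 'joint_velocities': array([ 5.13559511e-04, -7.07772138e-05,  2.11020679e-04, -1.26398725e-03,
        1.01142417e-05,  1.21810123e-04]), 'effort': array([ 5.33910043e-04, -4.43396616e+01,  2.62442404e+01,  1.53228140e-02,
       -2.54585711e-04, -6.52860379e-06]), 'eef_pos': array([0.18717371, 0.51656314, 0.23049338]), 'ee_rot': array([ 8.18777588e-01,  5.74110191e-01, -7.68171745e-04,  3.98862824e-04]), 'force': array([ 0.62669166, -0.79566583,  0.68909913]), 'torque': array([ 0.01125051,  0.01645606, -0.00137665]), 'gripper_width': 1.0003392799091324}
scene [[503.65596274652614, 0.0, 317.07744287332366], [0.0, 503.65596274652614, 240.97214895995492], [0.0, 0.0, 1.0]] [-0.04889029  0.          0.          0.          0.        ] [ 1.087 -0.533  1.108] [[0.634, 0.773, -0.008], [0.606, -0.503, -0.616], [-0.481, 0.386, -0.787]]
top [[559.4686329051596, 0.0, 322.38669392448844], [0.0, 559.4686329051596, 237.16298699156957], [0.0, 0.0, 1.0]] [-0.15018368  0.          0.          0.          0.        ] [ 0.324 -0.039  1.575] [[-0.019, -1.0, 0.009], [-0.993, 0.018, -0.119], [0.119, -0.011, -0.993]]
wrist [[426.32176470535774, 0.0, 316.6551442510222], [0.0, 426.32176470535774, 247.72448472101465], [0.0, 0.0, 1.0]] [-0.01998105  0.          0.          0.          0.        ] [0.11  0.545 0.374] [[0.34, 0.94, -0.001], [0.891, -0.322, 0.321], [0.302, -0.11, -0.947]]
```

View pics/scene0.png

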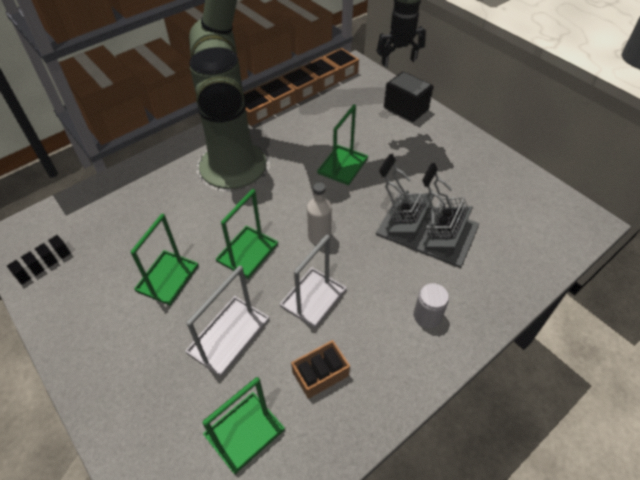

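View pics/top0.png

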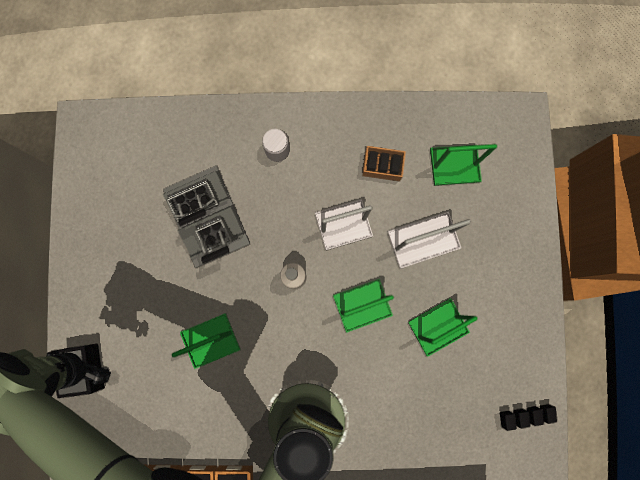

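View pics/wrist0.png

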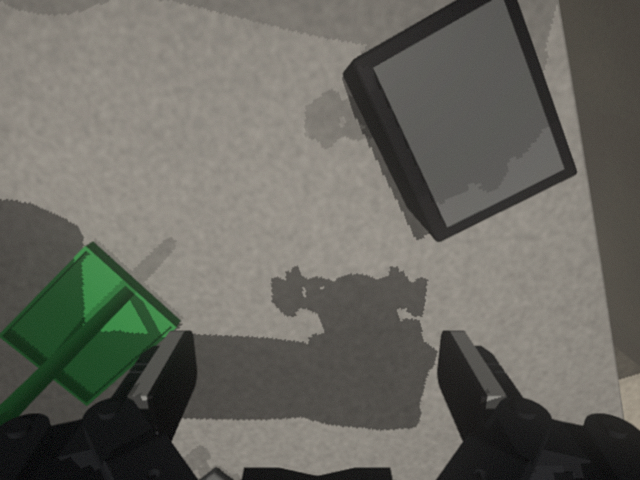

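The scene shows a rack with two baskets (top ~(205,217)), a bottle (292,272), a can (275,143) and a carton (384,163). There are two aluminium stands, at (345,222) and (425,240) in the top view; the green ones are not meant. I'll enlarge to confirm.

```bash
python3 - <<'E'
import cv2,numpy as np
t=cv2.imread("pics/top0.png"); s=cv2.imread("pics/scene0.png")
cv2.imwrite("pics/c1.png",cv2.resize(t[155:280,150:270],None,fx=5,fy=4.8,interpolation=cv2.INTER_CUBIC)[:, :])
cv2.imwrite("pics/c2.png",cv2.resize(t[180:290,300:480],None,fx=4.4,fy=4.4,interpolation=cv2.INTER_CUBIC))
cv2.imwrite("pics/c3.png",cv2.resize(s[140:270,360:490],None,fx=4.5,fy=4.5,interpolation=cv2.INTER_CUBIC))
E
```

```text
(no output)
```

View pics/c1.png

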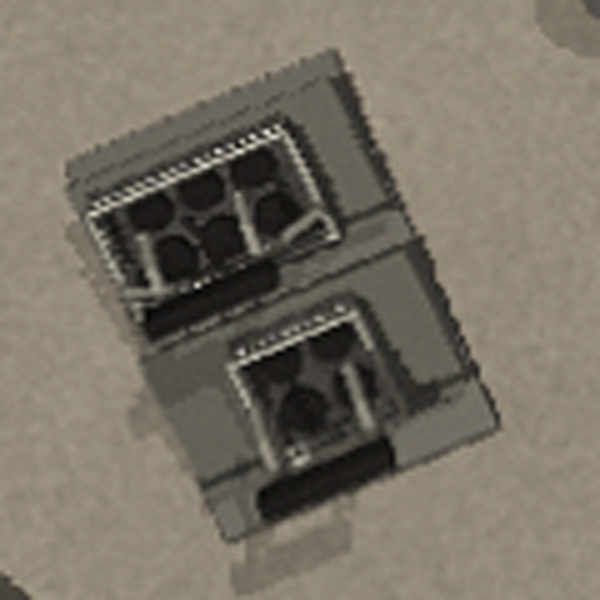

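View pics/c2.png

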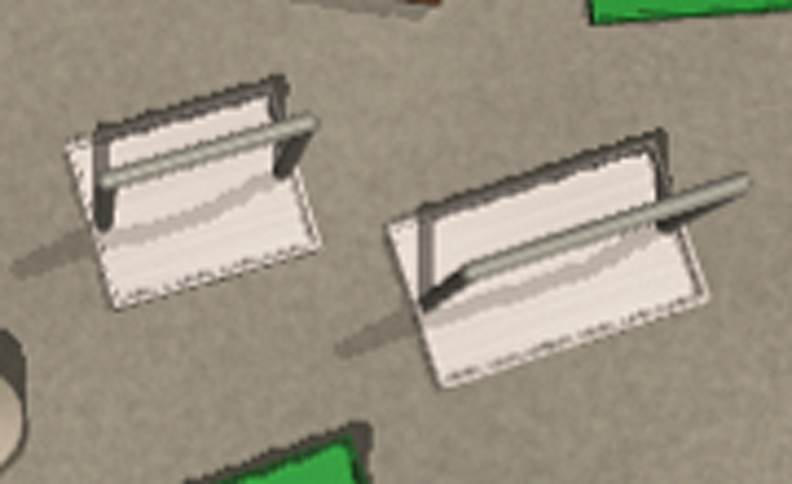

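View pics/c3.png

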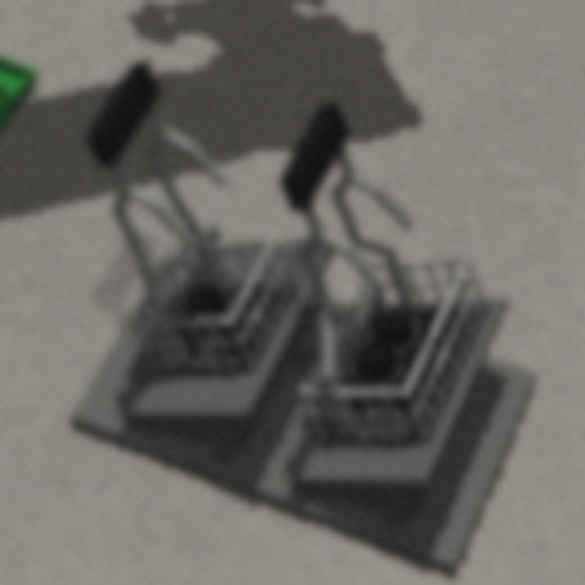

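Confirmed:
- **Wide basket:** far bay, top (190,200).
- **Narrow basket:** near bay, top (212,238).
- **Stands:** the shorter aluminium one, bar (324,221)-(371,208), is the narrow stand. The longer one, (406,242)-(469,221), is the wide stand.

Next I'll measure from depth.

```bash
cat > h.py <<'E'
import cv2,numpy as np
def cloud(d):
    h,w=d["depth"].shape
    u,v=np.meshgrid(np.arange(w),np.arange(h))
    p=cv2.undistortPoints(np.stack([u,v],-1).reshape(-1,1,2).astype(np.float64),d["K"],d["distortion"]).reshape(h,w,2)
    z=d["depth"].astype(float)
    c=np.concatenate([p*z[...,None],z[...,None]],-1)
    X=(c-d["t"])@d["R"]
    X[z==0]=np.nan
    return X
def proj(d,P):
    r,_=cv2.Rodrigues(d["R"]); return cv2.projectPoints(np.array(P,float).reshape(-1,1,3),r,d["t"],d["K"],d["distortion"])[0].reshape(-1,2)
def onz(d,uv,z):
    p=cv2.undistortPoints(np.array(uv,float).reshape(-1,1,2),d["K"],d["distortion"]).reshape(-1,2)
    r=np.c_[p,np.ones(len(p))]@d["R"]; C=-d["R"].T@d["t"]
    return C+r*((z-C[2])/r[:,2])[:,None]
E
python3 - <<'E'
from h import *
T=dict(np.load("top0.npz")); S=dict(np.load("scene0.npz"))
f=lambda x:np.array(x).round(4).tolist()
# bars from clicked ends at z=.19
c=lambda a,b:(a/4.4+300,b/4.4+180)
for n,e in (("nar",[c(103,182),c(315,121)]),("wide",[c(463,273),c(746,181)])):
    P=onz(T,e,0.19); m=P.mean(0); dd=P[1]-P[0]
    print(n,f(P),"len",np.linalg.norm(dd).round(4),"mid",f(m),"ang",np.degrees(np.arctan2(dd[1],dd[0])).round(1))
# trays
for n,e in (("nar",[c(66,146),c(268,92),c(322,246),c(116,310)]),("wide",[c(388,226),c(650,150),c(708,298),c(442,388)])):
    P=onz(T,e,0.014); print(n,"tray",f(P.mean(0)),[round(float(np.linalg.norm(P[i]-P[i-1])),4) for i in range(4)],f(np.degrees(np.arctan2(*(P[2]-P[3])[1::-1]))))
for nm,D in (("top",T),("scene",S)):
    X=cloud(D); img=D["img"].astype(int)
    for n,m in (("nar",(0.42,-0.09)),("wide",(0.4,-.27))):
        sel=(np.hypot(X[...,0]-m[0],X[...,1]-m[1])<.15)&(X[...,2]>.17)&(X[...,2]<.215)
        g=img[...,1]-img[...,0]; sel&=g<25
        P=X[sel]; 
        if len(P)<20: print(nm,n,len(P)); continue
        mu=P.mean(0); U=np.linalg.svd(P-mu)[2][0]; s=(P-mu)@U
        mid=mu+U*(s.max()+s.min())/2
        print(nm,n,len(P),"mid",f(mid),"len",round(np.ptp(s),4),"dir",f(U),"top z",f(np.percentile(P[:,2],[50,95])))
    sel=(X[...,2]>.1)&(X[...,2]<.25)&(img.max(-1)<45)&(X[...,0]>.3)&(X[...,1]>.0)&(np.hypot(X[...,0]-.45,X[...,1]-.25)<.25)
    k,l,st,ce=cv2.connectedComponentsWithStats(sel.astype(np.uint8))
    for i in range(1,k):
        if st[i,4]>20:
            P=X[l==i]; mu=P.mean(0); U=np.linalg.svd(P-mu)[2]; print(nm,"grip",st[i],f(ce[i]),f(mu),f(U[0]),f(U[2]),f(np.ptp((P-mu)@U.T,axis=0)))
E
```

```text
nar [[0.5293, -0.0574, 0.19], [0.5624, -0.1792, 0.19]] len 0.1262 mid [0.5459, -0.1183, 0.19] ang -74.8
wide [[0.4735, -0.261, 0.19], [0.5236, -0.4278, 0.19]] len 0.1741 mid [0.4985, -0.3444, 0.19] ang -73.3
nar tray [0.544, -0.1173, 0.014] [0.1104, 0.1349, 0.1055, 0.1382] -73.769
wide tray [0.4965, -0.3445, 0.014] [0.1092, 0.1789, 0.1027, 0.1833] -72.7967
top nar 317 mid [0.4815, -0.0507, 0.1958] len 0.2523 dir [-0.7312, 0.6817, 0.0232] top z [0.1958, 0.2024]
top wide 231 mid [0.4627, -0.2675, 0.1928] len 0.234 dir [-0.4673, 0.884, -0.0142] top z [0.1938, 0.1986]
top grip [178 208  28  18 187] [191.7166, 216.6952] [0.5456, 0.2713, 0.2026] [-0.4164, 0.9075, 0.0549] [-0.8176, -0.3474, -0.4591] [0.0721, 0.0924, 0.0157]
top grip [202 246  27  17 192] [215.0104, 254.2188] [0.4505, 0.2122, 0.2028] [-0.3784, 0.9253, -0.0273] [-0.7511, -0.3241, -0.5751] [0.0684, 0.0596, 0.0211]
scene nar 434 mid [0.4513, -0.0638, 0.1923] len 0.2557 dir [0.9464, -0.322, 0.0261] top z [0.195, 0.2013]
scene wide 351 mid [0.4192, -0.2525, 0.1905] len 0.2928 dir [0.7449, -0.6659, 0.0408] top z [0.1948, 0.1993]
scene grip [380 155  15  22 176] [386.7955, 165.6875] [0.4569, 0.2079, 0.2007] [0.3555, -0.9344, 0.0235] [0.7808, 0.3108, 0.542] [0.0777, 0.0268, 0.0133]
scene grip [424 163  13  23 158] [429.8228, 173.5443] [0.5495, 0.2702, 0.2033] [0.399, -0.9169, -0.0099] [-0.6939, -0.2948, -0.6569] [0.072, 0.0244, 0.0135]
```

```bash
python3 - <<'E'
from h import *
T=dict(np.load("top0.npz")); S=dict(np.load("scene0.npz"))
f=lambda x:np.array(x).round(4).tolist()
c=lambda a,b:(a/5+150,b/4.8+155)
P=onz(T,[c(68,165),c(338,50),c(498,420),c(228,540)],0.012)
print("rack",f(P),f(P.mean(0)),[round(float(np.linalg.norm(P[i]-P[i-1])),3) for i in range(4)], [f(np.degrees(np.arctan2(*(P[i]-P[j])[1::-1]))) for i,j in ((1,2),(0,3),(0,1),(3,2))])
yaw=np.radians(23.);a=np.radians(30)
ex=np.array([np.cos(a)*np.cos(yaw),np.cos(a)*np.sin(yaw),np.sin(a)]); ey=np.array([-np.sin(yaw),np.cos(yaw),0]); ez=np.cross(ex,ey)
print("ez",f(ez))
for nm,D in (("top",T),("scene",S)):
    X=cloud(D); img=D["img"].astype(int)
    for g,G in (("nar",(.455,.211,.203)),("wide",(.549,.271,.203))):
        L=(X-np.array(G))@np.stack([ex,ey,ez],1)
        sel=(abs(L[...,0])<.03)&(abs(L[...,1])<.05)&(abs(L[...,2])<.03)
        q=L[sel]
        print(nm,g,len(q),[f(np.percentile(q[:,i],[2,10,50,90,98])) for i in range(3)])
    for n,m in (("nar",(0.5459,-.1183)),("wide",(.4985,-.3444))):
        sel=(np.hypot(X[...,0]-m[0],X[...,1]-m[1])<.11)&(X[...,2]>.183)&(X[...,2]<.21)&(img[...,1]-img[...,0]<20)
        P=X[sel]; mu=P.mean(0); U=np.linalg.svd(P-mu)[2][0]; s=(P-mu)@U; mid=mu+U*(s.max()+s.min())/2
        print(nm,n,len(P),"mid",f(mid),"len",round(np.ptp(s),4),"ang",f(np.degrees(np.arctan2(U[1],U[0])))," z",f(np.median(P[:,2])))
    for n,uv in (("bottle",(.41,.03)),("can",(.7,.07)),("carton",(.68,-.2))):
        sel=(np.hypot(X[...,0]-uv[0],X[...,1]-uv[1])<.12)&(X[...,2]>.03)&(X[...,2]<.21)&(img[...,1]-img[...,0]<20)
        k,l,st,ce=cv2.connectedComponentsWithStats(sel.astype(np.uint8))
        for i in range(1,k):
            if st[i,4]>80: P=X[l==i]; print(nm,n,f(ce[i]),st[i,4],f(P.min(0)),f(P.max(0)))
E
```

```text
rack [[0.6576, 0.3976, 0.012], [0.7241, 0.2411, 0.012], [0.4995, 0.149, 0.012], [0.4315, 0.3022, 0.012]] [0.5782, 0.2725, 0.012] [0.245, 0.17, 0.243, 0.168] [22.2957, 22.883, 113.0402, 113.942]
ez [-0.4603, -0.1954, 0.866]
top nar 209 [[-0.0116, -0.0094, -0.0024, 0.0002, 0.0011], [-0.03, -0.0245, 0.0021, 0.031, 0.037], [-0.0226, -0.0114, 0.0049, 0.0094, 0.0109]]
top wide 205 [[-0.0112, -0.0093, -0.0022, 0.0012, 0.0017], [-0.0326, -0.0276, 0.002, 0.0317, 0.0379], [-0.0147, -0.0092, 0.0048, 0.0097, 0.0121]]
top nar 240 mid [0.5461, -0.1168, 0.1941] len 0.1307 ang 105.3332  z 0.1944
top wide 321 mid [0.4982, -0.3425, 0.1939] len 0.1742 ang 107.146  z 0.1939
top bottle [292.8829, 275.8637] 521 [0.3663, -0.0076, 0.0312] [0.4316, 0.0575, 0.2064]
top can [275.2652, 143.5564] 656 [0.7333, 0.0349, 0.0302] [0.8023, 0.1063, 0.1108]
top carton [384.1131, 161.9291] 875 [0.6717, -0.2905, 0.03] [0.7624, -0.1735, 0.0666]
scene nar 229 [[-0.0098, -0.007, -0.001, 0.0021, 0.0031], [-0.0351, -0.0325, -0.0037, 0.0285, 0.0355], [-0.0283, -0.0172, -0.0018, 0.0071, 0.0086]]
scene wide 222 [[-0.0089, -0.0063, 0.0007, 0.003, 0.0038], [-0.0361, -0.0331, -0.005, 0.0276, 0.034], [-0.0271, -0.0145, -0.0006, 0.0076, 0.0094]]
scene nar 274 mid [0.5505, -0.1165, 0.1955] len 0.1302 ang -74.6815  z 0.1959
scene wide 452 mid [0.5032, -0.3461, 0.1952] len 0.1731 ang -73.3286  z 0.1956
scene bottle [319.2833, 213.3403] 1052 [0.3737, -0.0083, 0.0306] [0.4361, 0.0554, 0.2038]
scene can [431.2093, 302.6518] 1051 [0.7378, 0.0328, 0.03] [0.8078, 0.1038, 0.1077]
scene carton [297.9533, 288.7103] 214 [0.5621, -0.1806, 0.0316] [0.5716, -0.1621, 0.1997]
scene carton [320.295, 366.2368] 1668 [0.6722, -0.2938, 0.03] [0.7641, -0.1727, 0.0614]
```

```bash
cat >> h.py <<'E'
from scipy.spatial.transform import Rotation as Ro
def frame(yaw,tilt):  # basket frame -> tool frame R (cols x,y,z) ; tool x=basket x, tool z=-basket z
    a,y=np.radians(tilt),np.radians(yaw)
    ex=np.array([np.cos(a)*np.cos(y),np.cos(a)*np.sin(y),np.sin(a)]); ey=np.array([-np.sin(y),np.cos(y),0]); ez=np.cross(ex,ey)
    return np.stack([ex,-ey,-ez],1)
def inc(p0,R0,wps):
    for p,yaw,tilt in wps:
        R=frame(yaw,tilt); rv=Ro.from_matrix(R@R0.T).as_rotvec()
        print((np.array(p)-p0).__truediv__(.5).round(3).tolist(), (rv/np.pi).round(4).tolist(), "mm",(np.linalg.norm(np.array(p)-p0)*1e3).round(),"deg",np.degrees(np.linalg.norm(rv)).round(1))
E
python3 - <<'E'
from h import *
from station import ctrl
s=ctrl.state(); R0=Ro.from_quat(s["ee_rot"]).as_matrix()
inc(s["eef_pos"],R0,[((.25,.42,.33),50,0),((.419,.1975,.2605),23,30)])
inc(np.array((.419,.1975,.2605)),frame(23,30),[((.4604,.2150,.1825),23,30)])
E
```

```text
[0.126, -0.193, 0.199] [0.0003, -0.0003, -0.1115] mm 152.0 deg 20.1
[0.464, -0.638, 0.06] [0.1246, -0.1182, -0.2554] mm 396.0 deg 55.4
[0.083, 0.035, -0.156] [0.0, 0.0, 0.0] mm 90.0 deg 0.0
```

Request:
{"fn": "step_arm", "kwargs": {
  "increments": [
    [[0.126,-0.193,0.199],[0,0,-0.11],0.8],
    [[0.126,-0.193,0.199],[0,0,-0.11],0.8],
    [[0.464,-0.638,0.06],[0.125,-0.118,-0.255],0.8],
    [[0.464,-0.638,0.06],[0.125,-0.118,-0.255],0.8],
    [[0.464,-0.638,0.06],[0.125,-0.118,-0.255],0.8],
    [[0.464,-0.638,0.06],[0.125,-0.118,-0.255],0.8],
    [[0.464,-0.638,0.06],[0.125,-0.118,-0.255],0.8],
    [[0.464,-0.638,0.06],[0.125,-0.118,-0.255],0.8]
  ]
}}

```text
time_s: 1.15
eef_pos: [0.4209, 0.1939, 0.2607]
ee_rot: [0.947, 0.189, 0.254, -0.051]
force: [0.1, 0.4, 0.7]
gripper_width: 0.798
```

```bash
python3 - <<'E'
from h import *
from station import ctrl
s=ctrl.state(); R0=Ro.from_quat(s["ee_rot"]).as_matrix()
print(s["time_s"],s["eef_pos"],s["joint_positions"].round(2))
inc(s["eef_pos"],R0,[((.419,.1975,.2605),23,30),((.4604,.2150,.1825),23,30)])
W=ctrl.get_image("wrist"); cv2.imwrite("pics/w1.png",W["img"][:,:,::-1]); np.savez("w1.npz",**W)
E
```

```text
1.15 [0.42094391 0.19392745 0.26067932] [ 0.21 -0.23 -0.86  0.43  0.09  1.41]
[-0.004, 0.007, -0.0] [-0.0003, 0.0003, 0.0026] mm 4.0 deg 0.5
[0.079, 0.042, -0.156] [-0.0003, 0.0003, 0.0026] mm 90.0 deg 0.5
```

View pics/w1.png

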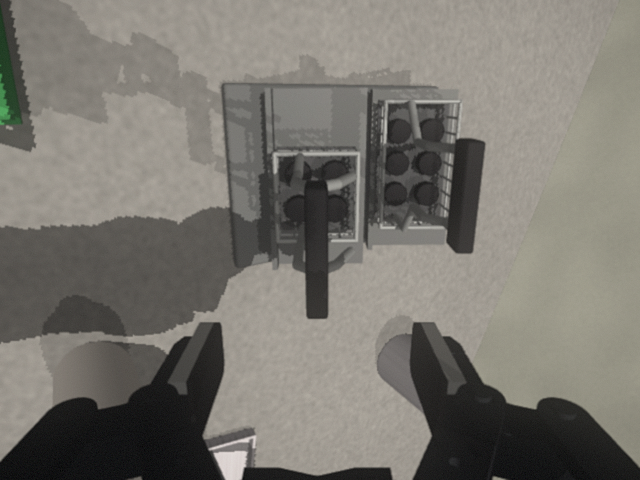

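The near basket's grip is at (316,250), square between the fingers; the far one is at (468,195). I'll refine both from wrist depth.

```bash
python3 - <<'E'
from h import *
W=dict(np.load("w1.npz")); X=cloud(W)
R=frame(23,30); B=np.stack([R[:,0],-R[:,1],-R[:,2]],1)
for n,G,(u0,u1,v0,v1) in (("nar",(.4517,.2113,.199),(300,334,175,322)),("wide",(.5467,.2711,.1995),(445,490,135,256))):
    L=((X-np.array(G))@B)[v0:v1,u0:u1].reshape(-1,3); L=L[np.abs(L[:,2])<.03]
    t=L[L[:,2]>np.percentile(L[:,2],60)-.004]
    print(n,len(L),np.percentile(L,[1,10,50,90,99],axis=0).round(4).T.tolist())
    t=L[(L[:,2]>.005)]; print(" top",np.percentile(t,[1,50,99],axis=0).round(4).T.tolist())
    b=X[v0:v1,u0:u1].reshape(-1,3)[:0]
E
```

```text
nar 3174 [[-0.0047, -0.0035, 0.0012, 0.0058, 0.0068], [-0.0302, -0.0223, 0.0093, 0.037, 0.0401], [-0.0092, 0.0073, 0.0085, 0.0094, 0.0101]]
 top [[-0.0047, 0.0012, 0.0068], [-0.0302, 0.0075, 0.0396], [0.0066, 0.0085, 0.0101]]
wide 3328 [[-0.0052, -0.0049, -0.0023, 0.0046, 0.0064], [-0.0311, -0.0237, 0.0063, 0.0332, 0.039], [-0.0252, -0.0079, 0.008, 0.0093, 0.0101]]
 top [[-0.005, 0.0002, 0.0066], [-0.0313, 0.0054, 0.0384], [0.0054, 0.0085, 0.0102]]
```

Request:
{"fn": "step_arm", "kwargs": {
  "increments": [
    [[0.012,0.015,-0.02],[0,0,0.0026],0.8],
    [[0.046,0.032,-0.09],[0,0,0.0026],0.8],
    [[0.07,0.043,-0.14],[0,0,0.0026],0.8],
    [[0.08,0.049,-0.158],[0,0,0.0026],0.8],
    [[0.08,0.049,-0.158],[0,0,0.0026],0.8],
    [[0.08,0.049,-0.158],[0,0,0.0026],0],
    [[0.08,0.049,-0.158],[0,0,0.0026],0],
    [[0.08,0.049,-0.158],[0,0,0.0026],0]
  ]
}}

```text
time_s: 2.2
eef_pos: [0.4597, 0.2226, 0.183]
ee_rot: [0.945, 0.197, 0.255, -0.053]
force: [-1.4, -0.8, 0.3]
gripper_width: 0.16
```

Request:
{"fn": "step_arm", "kwargs": {
  "increments": [
    [[0,0,0],[0,0,0],0],
    [[0,0,0],[0,0,0],0],
    [[0,0,0],[0,0,0],0]
  ]
}}

```text
time_s: 2.58
eef_pos: [0.4588, 0.2221, 0.1823]
ee_rot: [0.946, 0.197, 0.254, -0.053]
force: [-5.7, -3.1, 5.0]
gripper_width: 0.13
```

```bash
python3 - <<'E'
from h import *
from station import ctrl
s=ctrl.state(); print(s["gripper_width"]*85,s["force"],s["eef_pos"],s["joint_positions"].round(2))
R0=Ro.from_quat(s["ee_rot"]).as_matrix(); print(R0.round(3).tolist())
W=ctrl.get_image("scene"); cv2.imwrite("pics/s2.png",cv2.resize(W["img"][120:280,340:500,::-1],None,fx=3.7,fy=3.7))
E
```

```text
11.021709803032678 [-5.72881222 -3.14026782  4.96447067] [0.45877865 0.22210422 0.18234502] [ 0.26 -0.02 -0.92  0.15  0.08  1.44]
[[0.794, 0.399, 0.459], [0.345, -0.917, 0.2], [0.501, -0.001, -0.866]]
```

View pics/s2.png

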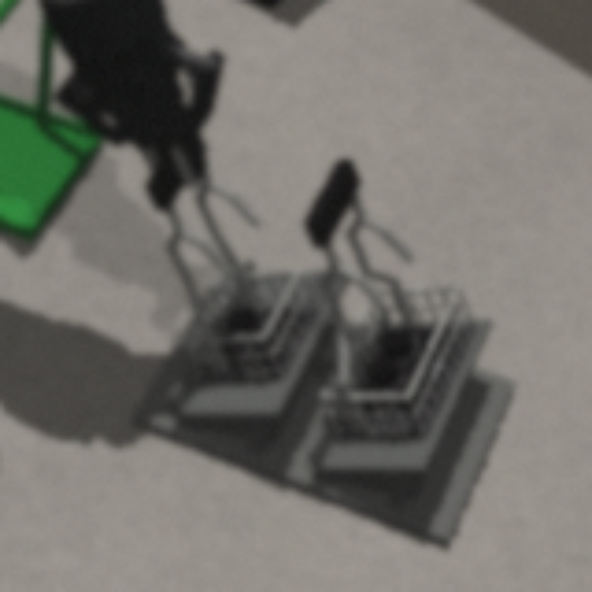

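```bash
python3 - <<'E'
from h import *
from station import ctrl
s=ctrl.state(); R0=Ro.from_quat(s["ee_rot"]).as_matrix(); p=s["eef_pos"]; ez=-R0[:,2]
inc(p,R0,[(p+.02*ez,23.2,30),(p+.08*ez,23.2,30),((.39,.19,.38),23.2,0)])
E
```

```text
[-0.018, -0.008, 0.035] [-0.0003, 0.0002, -0.0017] mm 20.0 deg 0.3
[-0.073, -0.032, 0.138] [-0.0003, 0.0002, -0.0017] mm 80.0 deg 0.3
[-0.138, -0.064, 0.395] [-0.0664, 0.1532, -0.0016] mm 212.0 deg 30.1
```

Request:
{"fn": "step_arm", "kwargs": {
  "increments": [
    [[-0.018,-0.008,0.035],[0,0,0],0],
    [[-0.045,-0.02,0.085],[0,0,0],0],
    [[-0.073,-0.032,0.138],[0,0,0],0],
    [[-0.09,-0.04,0.2],[-0.013,0.03,0],0],
    [[-0.11,-0.05,0.26],[-0.028,0.066,0],0],
    [[-0.125,-0.057,0.32],[-0.045,0.104,0],0],
    [[-0.138,-0.064,0.38],[-0.06,0.139,0],0],
    [[-0.138,-0.064,0.395],[-0.066,0.153,0],0]
  ]
}}

```text
time_s: 3.62
eef_pos: [0.3914, 0.1907, 0.3812]
ee_rot: [0.979, 0.203, 0.0, -0.001]
force: [0.5, 1.2, -4.1]
gripper_width: 0.129
```

Request:
{"fn": "step_arm", "kwargs": {
  "increments": [
    [[0,0,0],[0,0,0],0],
    [[0,0,0],[0,0,0],0]
  ]
}}

```text
time_s: 3.88
eef_pos: [0.3898, 0.1904, 0.3789]
ee_rot: [0.979, 0.204, 0.0, -0.001]
force: [-0.5, 0.9, -4.0]
gripper_width: 0.131
```

```bash
python3 - <<'E'
from h import *
from station import ctrl
s=ctrl.state(); print(s["time_s"],s["gripper_width"]*85,s["force"],s["eef_pos"],s["joint_positions"].round(2))
R0=Ro.from_quat(s["ee_rot"]).as_matrix(); print(R0.round(3).tolist())
for n in ("scene","top","wrist"):
  W=ctrl.get_image(n); cv2.imwrite(f"pics/{n}3.png",W["img"][:,:,::-1]); np.savez(f"{n}3.npz",**W)
a=cv2.imread("pics/scene3.png")[40:240,280:480]; b=cv2.imread("pics/wrist3.png")[100:480,130:510]
cv2.imwrite("pics/m3.png",np.hstack([cv2.resize(a,(400,400)),cv2.resize(b,(400,400))]))
E
```

```text
3.875 11.16156103336554 [-0.53364541  0.87125925 -3.95250008] [0.38982333 0.19036184 0.37886992] [ 0.28  0.05 -0.17  1.36  0.    1.44]
[[0.917, 0.398, -0.0], [0.398, -0.917, 0.003], [0.001, -0.003, -1.0]]
```

View pics/m3.png

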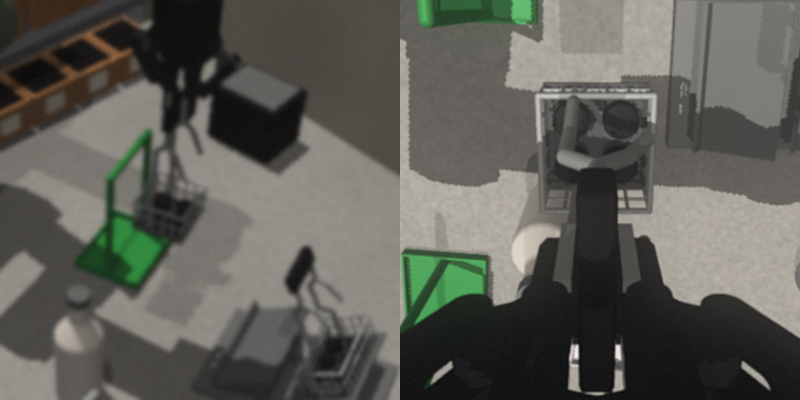

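The narrow basket is held upright (about 4 N), with its rim corners at wrist ~(259,189)-(371,299). Next I'll measure the basket relative to the TCP.

```bash
python3 - <<'E'
from h import *
p=np.array([.38982,.19036,.37887]); R=frame(23.5,0); B=np.stack([R[:,0],-R[:,1],-R[:,2]],1)
W=dict(np.load("wrist3.npz")); X=cloud(W); L=(X-p)@B
v0,v1,u0,u1=160,310,235,400
q=L[v0:v1,u0:u1]
for k in range(-190,-90,8):
    print(k,((q[...,2]*1000>k)&(q[...,2]*1000<k+8)).sum(),end='; ')
rim=q[(q[...,2]<-.098)&(q[...,2]>-.122)]
print(); print(np.percentile(rim,[0.5,5,50,95,99.5],axis=0).round(4).T.tolist())
# clicked corners at rim
c=onz(W,[(259.2,189.3),(373.2,189.3),(261,299.5),(371,299.5)],p[2]-.109)
print(((c-p)@B).round(4).tolist())
for n in("scene","top"):
  D=dict(np.load(n+"3.npz")); X=cloud(D); L=(X-p)@B
  s=(abs(L[...,0])<.08)&(abs(L[...,1])<.08)&(L[...,2]<-.06)&(L[...,2]>-.18)
  q=L[s]; print(n,len(q),np.percentile(q,[1,5,50,95,99],axis=0).round(4).T.tolist())
E
```

```text
-190 0; -182 0; -174 0; -166 0; -158 1301; -150 2540; -142 1231; -134 2061; -126 161; -118 2182; -110 184; -102 79; -94 104; 
[[-0.0352, -0.0345, -0.0072, 0.0347, 0.0355], [-0.041, -0.0397, 0.0065, 0.0344, 0.0348], [-0.1215, -0.1132, -0.1112, -0.1096, -0.0989]]
[[-0.0337, 0.0344, -0.109], [0.0345, 0.0345, -0.109], [-0.0356, -0.0381, -0.109], [0.0361, -0.0381, -0.109]]
scene 836 [[-0.0358, -0.0334, -0.0057, 0.0326, 0.0336], [-0.0461, -0.0444, -0.0148, 0.0299, 0.0324], [-0.1537, -0.1522, -0.1343, -0.0898, -0.0677]]
top 558 [[-0.0362, -0.0354, -0.0115, 0.03, 0.032], [-0.0424, -0.0415, -0.0206, 0.0102, 0.0146], [-0.1571, -0.1549, -0.1382, -0.1101, -0.0773]]
```

```bash
python3 - <<'E'
from h import *
from station import ctrl
s=ctrl.state(); R0=Ro.from_quat(s["ee_rot"]).as_matrix(); p=s["eef_pos"]; print(p)
inc(p,R0,[((.41,.12,.42),22,0),((.478,-.132,.42),15.4,0),((.478,-.132,.275),15.4,0)])
E
```

```text
[0.3896931  0.19033001 0.37941624]
[0.041, -0.141, 0.081] [-0.0009, 0.0002, -0.0083] mm 84.0 deg 1.5
[0.177, -0.645, 0.081] [-0.0009, 0.0002, -0.0449] mm 337.0 deg 8.1
[0.177, -0.645, -0.209] [-0.0009, 0.0002, -0.0449] mm 350.0 deg 8.1
```

Request:
{"fn": "step_arm", "kwargs": {
  "increments": [
    [[0.01,-0.03,0.04],[0,0,0],0],
    [[0.035,-0.11,0.081],[0,0,-0.008],0],
    [[0.065,-0.21,0.081],[0,0,-0.016],0],
    [[0.095,-0.32,0.081],[0,0,-0.025],0],
    [[0.125,-0.43,0.081],[0,0,-0.032],0],
    [[0.15,-0.53,0.081],[0,0,-0.04],0],
    [[0.17,-0.61,0.081],[0,0,-0.045],0],
    [[0.177,-0.645,0.081],[0,0,-0.045],0]
  ]
}}

```text
time_s: 5.03
eef_pos: [0.4789, -0.1339, 0.4198]
ee_rot: [0.991, 0.133, 0.001, -0.001]
force: [-0.5, 0.3, -3.5]
gripper_width: 0.128
```

Request:
{"fn": "step_arm", "kwargs": {
  "increments": [
    [[0,0,-0.04],[0,0,0],0],
    [[0,0,-0.12],[0,0,0],0],
    [[0,0,-0.2],[0,0,0],0],
    [[0,0,-0.26],[0,0,0],0],
    [[0,0,-0.29],[0,0,0],0],
    [[0,0,-0.29],[0,0,0],0],
    [[0,0,-0.29],[0,0,0],0]
  ]
}}

```text
time_s: 5.9
eef_pos: [0.4797, -0.1321, 0.2767]
ee_rot: [0.991, 0.134, 0.002, -0.001]
force: [-0.2, -0.2, -2.6]
gripper_width: 0.129
```

```bash
python3 - <<'E'
from h import *
from station import ctrl
s=ctrl.state(); R0=Ro.from_quat(s["ee_rot"]).as_matrix(); p=s["eef_pos"]; print(s["time_s"],p,s["force"],np.degrees(np.arctan2(R0[1,0],R0[0,0])))
inc(p,R0,[((.5455,-.1136,.275),15.4,0)])
for n in ("scene","top","wrist"):
  W=ctrl.get_image(n); cv2.imwrite(f"pics/{n}4.png",W["img"][:,:,::-1]); np.savez(f"{n}4.npz",**W)
a=cv2.imread("pics/scene4.png")[190:350,230:390]; b=cv2.imread("pics/wrist4.png")[0:480,80:560]
cv2.imwrite("pics/m4.png",np.hstack([cv2.resize(a,(400,400)),cv2.resize(b,(400,400))]))
E
```

```text
5.9 [ 0.47973408 -0.13209396  0.27665467] [-0.18494182 -0.21414607 -2.56632091] 15.410311999646407
[0.132, 0.037, -0.003] [-0.0006, 0.001, -0.0001] mm 68.0 deg 0.2
```

View pics/m4.png

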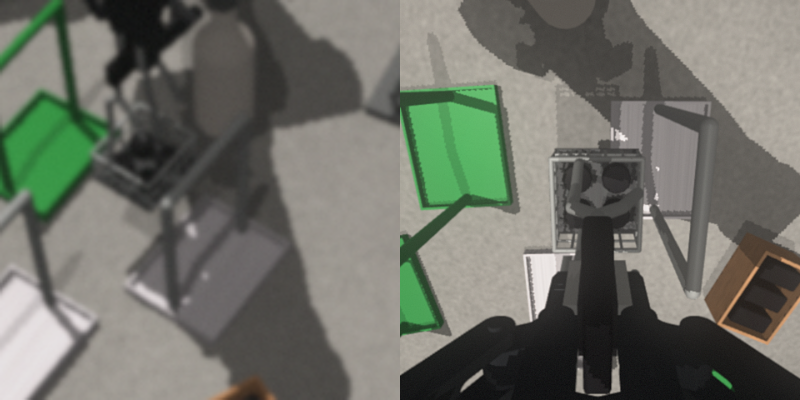

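The basket is behind the bar at the right height, and the bar is visible in the wrist view at (700,120)-(693,292) of the composite. I'll refine the bar position from wrist depth before entering.

```bash
python3 - <<'E'
from h import *
p=np.array([.47973,-.13209,.27665]); R=frame(15.4,0); B=np.stack([R[:,0],-R[:,1],-R[:,2]],1)
for n in("wrist","top","scene"):
  W=dict(np.load(n+"4.npz")); X=cloud(W); L=(X-p)@B
  s=(L[...,2]>-.096)&(L[...,2]<-.07)&(L[...,0]>.045)&(L[...,0]<.1)&(abs(L[...,1])<.1)
  q=L[s]; mu=q.mean(0);U=np.linalg.svd(q-mu)[2][0]
  if n=="wrist":
    t=q[q[:,2]>np.percentile(q[:,2],70)]
    print("crest",np.median(t,axis=0))
    # ends
  print(n,len(q),np.percentile(q,[0.5,5,50,95,99.5],axis=0).round(4).T.tolist(),"skew deg",np.degrees(np.arctan2(U[0],U[1])).round(2))
W=dict(np.load("wrist4.npz"));X=cloud(W);L=(X-p)@B
q=L[160:310,235:400]; rim=q[(q[...,2]<-.104)&(q[...,2]>-.118)&(abs(q[...,0])<.045)]
print("rim",np.percentile(rim,[0.5,5,50,95,99.5],axis=0).round(4).T.tolist())
E
```

```text
crest [ 0.07145018  0.00694716 -0.08003102]
wrist 4811 [[0.0655, 0.0659, 0.0699, 0.076, 0.0772], [-0.0634, -0.0568, 0.0086, 0.0598, 0.064], [-0.0946, -0.086, -0.0812, -0.0795, -0.0787]] skew deg -179.99
top 86 [[0.0626, 0.063, 0.0681, 0.0739, 0.0747], [0.0165, 0.0204, 0.0404, 0.0603, 0.0625], [-0.0902, -0.088, -0.0827, -0.0771, -0.0757]] skew deg -2.09
scene 283 [[0.0656, 0.0666, 0.0729, 0.0766, 0.0772], [-0.0683, -0.0654, -0.0082, 0.0536, 0.0603], [-0.0951, -0.0897, -0.0808, -0.0776, -0.0759]] skew deg 0.23
rim [[-0.0349, -0.0342, -0.0041, 0.0351, 0.0358], [-0.0413, -0.04, 0.0053, 0.0341, 0.0346], [-0.1166, -0.1131, -0.1115, -0.1102, -0.106]]
```

Request:
{"fn": "step_arm", "kwargs": {
  "increments": [
    [[0.02,0.008,0],[0,0,0],0],
    [[0.055,0.018,0],[0,0,0],0],
    [[0.09,0.029,0],[0,0,0],0],
    [[0.12,0.039,0],[0,0,0],0],
    [[0.135,0.044,0],[0,0,0],0],
    [[0.135,0.044,0],[0,0,0],0],
    [[0.135,0.044,0],[0,0,0],0]
  ]
}}

```text
time_s: 6.92
eef_pos: [0.546, -0.11, 0.2752]
ee_rot: [0.991, 0.134, 0.0, -0.001]
force: [1.1, -0.3, -3.3]
gripper_width: 0.124
```

```bash
python3 - <<'E'
from h import *
from station import ctrl
s=ctrl.state(); print(s["time_s"],s["eef_pos"],s["force"])
for n in ("scene","top","wrist"):
  W=ctrl.get_image(n); cv2.imwrite(f"pics/{n}5.png",W["img"][:,:,::-1]); np.savez(f"{n}5.npz",**W)
a=cv2.imread("pics/scene5.png")[190:350,230:390]; b=cv2.imread("pics/wrist5.png")[0:480,80:560]
cv2.imwrite("pics/m5.png",np.hstack([cv2.resize(a,(400,400)),cv2.resize(b,(400,400))]))
E
```

```text
6.925 [ 0.54598353 -0.1099581   0.27520143] [ 1.08767305 -0.34190675 -3.27896792]
```

View pics/m5.png

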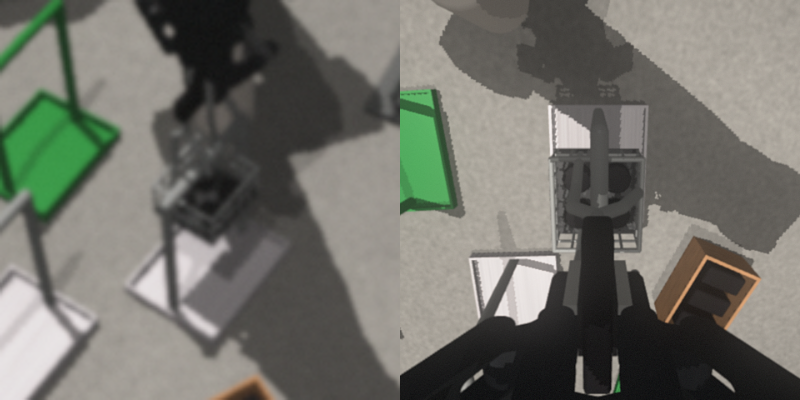

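The bar runs under the hooks through the basket's middle. I'll lower now.

Request:
{"fn": "step_arm", "kwargs": {
  "increments": [
    [[0,0,-0.02],[0,0,0],0],
    [[0,0,-0.05],[0,0,0],0],
    [[0,0,-0.08],[0,0,0],0],
    [[0,0,-0.1],[0,0,0],0],
    [[0,0,-0.108],[0,0,0],0],
    [[0,0,-0.108],[0,0,0],0],
    [[0,0,-0.108],[0,0,0],0]
  ]
}}

```text
time_s: 7.95
eef_pos: [0.5471, -0.1096, 0.2217]
ee_rot: [0.991, 0.134, 0.002, -0.002]
force: [1.6, 3.1, -0.3]
gripper_width: 0.13
```

```bash
python3 - <<'E'
from h import *
from station import ctrl
s=ctrl.state(); print(s["time_s"],s["eef_pos"],s["force"],s["torque"])
for n in ("scene","wrist"):
  W=ctrl.get_image(n); cv2.imwrite(f"pics/{n}6.png",W["img"][:,:,::-1]); np.savez(f"{n}6.npz",**W)
a=cv2.imread("pics/scene6.png")[190:350,230:390]; b=cv2.imread("pics/wrist6.png")[100:400,160:460]
cv2.imwrite("pics/m6.png",np.hstack([cv2.resize(a,(400,400)),cv2.resize(b,(400,400))]))
E
```

```text
7.95 [ 0.54714189 -0.10957877  0.22174866] [ 1.62537467  3.1458882  -0.28911753] [ 0.57242713 -0.48480286  0.02650713]
```

View pics/m6.png

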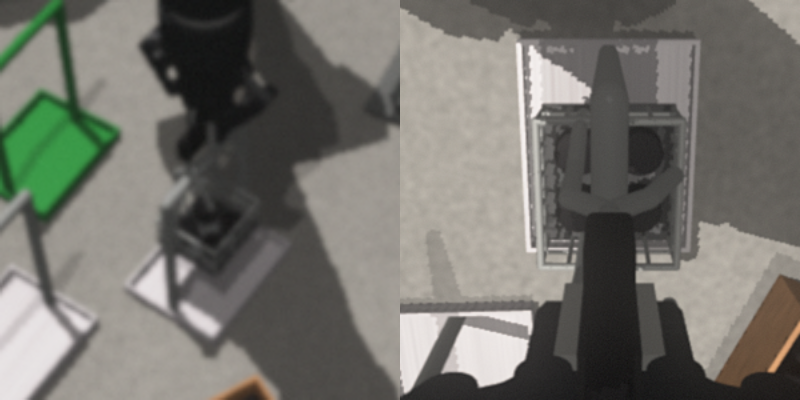

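Contact has begun: the hooks carry about the whole weight. I'll settle 1 mm, open, then retreat up.

Request:
{"fn": "step_arm", "kwargs": {
  "increments": [
    [[0,0,-0.002],[0,0,0],0],
    [[0,0,-0.002],[0,0,0],0.3],
    [[0,0,-0.002],[0,0,0],0.6],
    [[0,0,-0.002],[0,0,0],0.6],
    [[0,0,-0.002],[0,0,0],0.6],
    [[0,0,0.04],[0,0,0],0.6],
    [[0,0,0.1],[0,0,0],0.6],
    [[0,0,0.2],[0,0,0],0.6]
  ]
}}

```text
time_s: 9.05
eef_pos: [0.5454, -0.1097, 0.3207]
ee_rot: [0.991, 0.134, -0.001, -0.002]
force: [0.7, -0.4, 0.4]
gripper_width: 0.6
```

```bash
python3 - <<'E'
from h import *
from station import ctrl
s=ctrl.state(); print(s["time_s"],s["eef_pos"],s["force"])
for n in ("scene","wrist"):
  W=ctrl.get_image(n); cv2.imwrite(f"pics/{n}7.png",W["img"][:,:,::-1]); np.savez(f"{n}7.npz",**W)
a=cv2.imread("pics/scene7.png")[190:350,230:390]; b=cv2.imread("pics/wrist7.png")[0:480,80:560]
cv2.imwrite("pics/m7.png",np.hstack([cv2.resize(a,(400,400)),cv2.resize(b,(400,400))]))
E
```

```text
9.05 [ 0.5453869  -0.10967611  0.32072305] [ 0.7005824  -0.37582555  0.35330281]
```

View pics/m7.png

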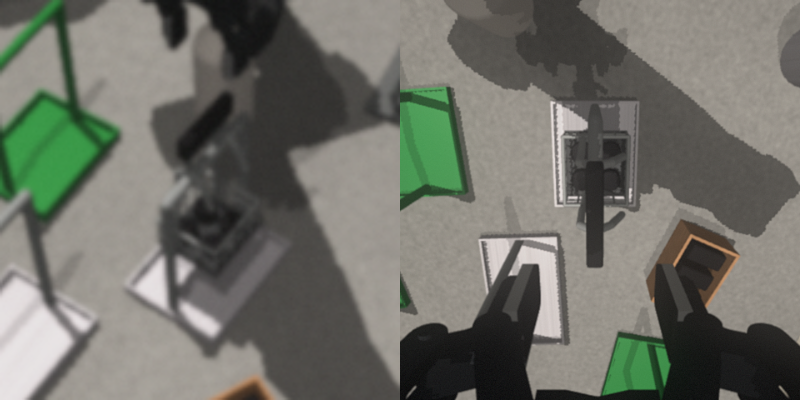

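The narrow basket hangs by its hooks with the grip free (wrist composite (594,215)). Now to the wide one.

```bash
python3 - <<'E'
from h import *
from station import ctrl
s=ctrl.state(); R0=Ro.from_quat(s["ee_rot"]).as_matrix()
inc(s["eef_pos"],R0,[((.54,-.05,.38),15.4,0),((.5,.2,.36),23.2,20),((.5146,.2604,.26),23.2,30)])
E
```

```text
[-0.018, 0.122, 0.106] [0.0001, 0.003, 0.0] mm 81.0 deg 0.5
[-0.098, 0.622, 0.066] [0.0366, -0.1019, 0.0431] mm 316.0 deg 21.0
[-0.068, 0.742, -0.134] [0.055, -0.1544, 0.0426] mm 379.0 deg 30.5
```

Request:
{"fn": "step_arm", "kwargs": {
  "increments": [
    [[-0.018,0.1,0.106],[0,0,0],0.6],
    [[-0.03,0.22,0.106],[0.01,-0.03,0.01],0.8],
    [[-0.06,0.34,0.1],[0.02,-0.06,0.025],0.8],
    [[-0.098,0.46,0.09],[0.03,-0.08,0.035],0.8],
    [[-0.098,0.58,0.066],[0.0366,-0.102,0.043],0.8],
    [[-0.09,0.68,-0.02],[0.045,-0.13,0.043],0.8],
    [[-0.068,0.742,-0.12],[0.055,-0.154,0.0426],0.8],
    [[-0.068,0.742,-0.134],[0.055,-0.154,0.0426],0.8]
  ]
}}

```text
time_s: 10.15
eef_pos: [0.5071, 0.2612, 0.2481]
ee_rot: [0.948, 0.197, 0.244, -0.054]
force: [-1.2, 0.9, -0.0]
gripper_width: 0.797
```

Request:
{"fn": "step_arm", "kwargs": {
  "increments": [
    [[0,0,0],[0,0,0],0.8]
  ]
}}

```text
time_s: 10.28
eef_pos: [0.5125, 0.2608, 0.2542]
ee_rot: [0.947, 0.195, 0.248, -0.054]
force: [0.3, 0.3, 0.8]
gripper_width: 0.801
```

```bash
python3 - <<'E'
from h import *
from station import ctrl
s=ctrl.state(); R0=Ro.from_quat(s["ee_rot"]).as_matrix(); print(s["time_s"],s["eef_pos"])
inc(s["eef_pos"],R0,[((.556,.278,.182),23.2,30)])
W=ctrl.get_image("wrist"); X=cloud(W); cv2.imwrite("pics/w8.png",W["img"][:,:,::-1])
B=np.stack([R0[:,0],-R0[:,1],-R0[:,2]],1); L=(X-s["eef_pos"])@B
q=L[(abs(L[...,0])<.03)&(abs(L[...,1])<.055)&(L[...,2]<-.03)&(L[...,2]>-.072)]
q=q[q[:,2]>np.percentile(q[:,2],90)-.006]
print(len(q),np.percentile(q,[1,10,50,90,99],axis=0).round(4).T.tolist())
E
```

```text
10.275 [0.51254796 0.26079376 0.25424849]
[0.087, 0.034, -0.144] [-0.0001, -0.0036, -0.0008] mm 86.0 deg 0.7
3150 [[-0.001, 0.0001, 0.0048, 0.0096, 0.0108], [-0.0351, -0.0279, 0.0027, 0.0296, 0.0348], [-0.0595, -0.0577, -0.0566, -0.0558, -0.0551]]
```

View pics/w8.png

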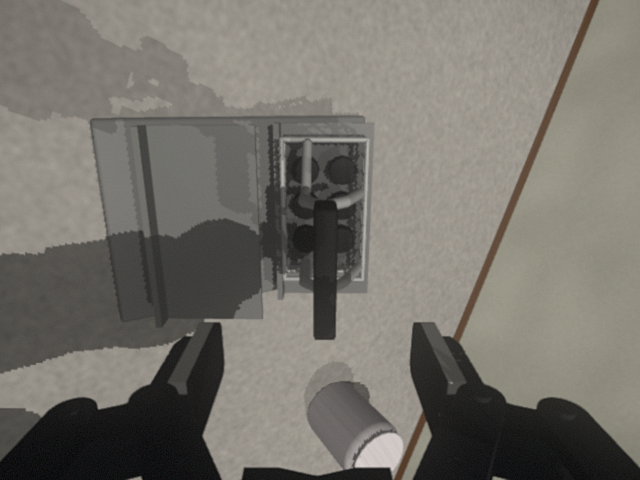

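Request:
{"fn": "step_arm", "kwargs": {
  "increments": [
    [[0.012,0.005,-0.02],[0,-0.0036,0],0.8],
    [[0.043,0.018,-0.07],[0,-0.0036,0],0.8],
    [[0.07,0.03,-0.12],[0,-0.0036,0],0.8],
    [[0.087,0.036,-0.145],[0,-0.0036,0],0.8],
    [[0.087,0.036,-0.145],[0,-0.0036,0],0.8],
    [[0.087,0.036,-0.145],[0,-0.0036,0],0.8],
    [[0.087,0.036,-0.145],[0,-0.0036,0],0],
    [[0.087,0.036,-0.145],[0,-0.0036,0],0]
  ]
}}

```text
time_s: 11.32
eef_pos: [0.556, 0.2792, 0.1826]
ee_rot: [0.946, 0.195, 0.255, -0.053]
force: [0.2, -0.2, 0.7]
gripper_width: 0.386
```

Request:
{"fn": "step_arm", "kwargs": {
  "increments": [
    [[0,0,0],[0,0,0],0],
    [[0,0,0],[0,0,0],0],
    [[0,0,0],[0,0,0],0],
    [[0,0,0],[0,0,0],0]
  ]
}}

```text
time_s: 11.82
eef_pos: [0.5553, 0.2789, 0.1818]
ee_rot: [0.946, 0.195, 0.254, -0.053]
force: [-5.6, -3.3, 5.1]
gripper_width: 0.127
```

```bash
python3 - <<'E'
from h import *
from station import ctrl
s=ctrl.state(); print(s["gripper_width"]*85,s["force"],s["eef_pos"],s["joint_positions"].round(2))
R0=Ro.from_quat(s["ee_rot"]).as_matrix(); print(R0.round(3).tolist())
p=s["eef_pos"]; ez=-R0[:,2]
inc(p,R0,[(p+.08*ez,23.2,30),((.48,.24,.39),23.2,0)])
W=ctrl.get_image("scene"); cv2.imwrite("pics/s9.png",cv2.resize(W["img"][120:280,360:520,::-1],None,fx=3.7,fy=3.7))
E
```

```text
10.764814507104083 [-5.56734086 -3.34616588  5.06081864] [0.55533728 0.27885902 0.18176168] [ 0.33  0.19 -0.69  0.17  0.04  1.5 ]
[[0.795, 0.396, 0.46], [0.343, -0.918, 0.199], [0.501, -0.001, -0.865]]
[-0.074, -0.032, 0.138] [-0.0003, 0.0003, -0.0008] mm 80.0 deg 0.2
[-0.151, -0.078, 0.416] [-0.0661, 0.1534, -0.0007] mm 225.0 deg 30.1
```

View pics/s9.png

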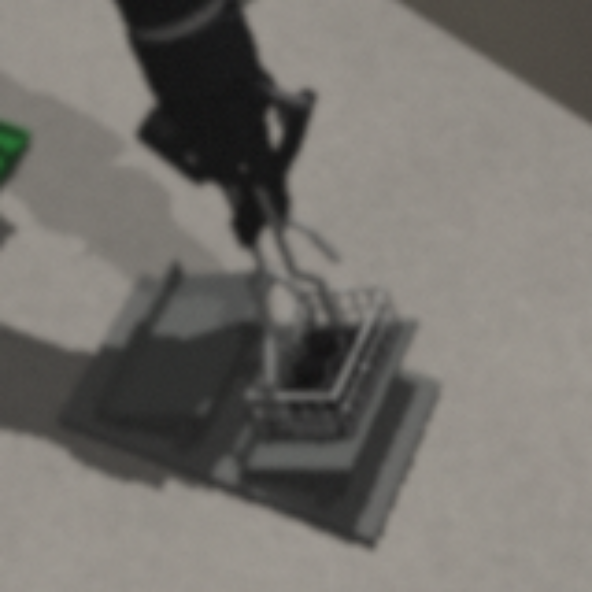

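The wide basket is gripped (10.8 mm). I'll lift along its axis, then upright it.

Request:
{"fn": "step_arm", "kwargs": {
  "increments": [
    [[-0.018,-0.008,0.035],[0,0,0],0],
    [[-0.045,-0.02,0.085],[0,0,0],0],
    [[-0.074,-0.032,0.138],[0,0,0],0],
    [[-0.09,-0.04,0.2],[-0.013,0.03,0],0],
    [[-0.11,-0.05,0.27],[-0.028,0.066,0],0],
    [[-0.13,-0.06,0.34],[-0.045,0.104,0],0],
    [[-0.145,-0.072,0.4],[-0.06,0.139,0],0],
    [[-0.151,-0.078,0.416],[-0.066,0.153,0],0]
  ]
}}

```text
time_s: 12.88
eef_pos: [0.4816, 0.2404, 0.3911]
ee_rot: [0.979, 0.202, 0.001, -0.0]
force: [0.9, 0.1, -2.4]
gripper_width: 0.126
```

Request:
{"fn": "step_arm", "kwargs": {
  "increments": [
    [[0,0,0],[0,0,0],0],
    [[0,0,0],[0,0,0],0]
  ]
}}

```text
time_s: 13.12
eef_pos: [0.4801, 0.2401, 0.3887]
ee_rot: [0.979, 0.202, 0.001, -0.001]
force: [-0.6, 0.2, -2.8]
gripper_width: 0.134
```

```bash
python3 - <<'E'
from h import *
from station import ctrl
s=ctrl.state(); p=s["eef_pos"]; print(s["time_s"],s["gripper_width"]*85,s["force"],p)
R0=Ro.from_quat(s["ee_rot"]).as_matrix(); print(R0.round(3).tolist())
D={}
for n in ("scene","top","wrist"):
  D[n]=ctrl.get_image(n); cv2.imwrite(f"pics/{n}10.png",D[n]["img"][:,:,::-1])
a=cv2.imread("pics/scene10.png")[40:280,280:520]; b=cv2.imread("pics/wrist10.png")[0:480,80:560]
cv2.imwrite("pics/m10.png",np.hstack([cv2.resize(a,(400,400)),cv2.resize(b,(400,400))]))
B=np.stack([R0[:,0],-R0[:,1],-R0[:,2]],1)
for n in D:
  L=(cloud(D[n])-p)@B
  s=(abs(L[...,0])<.06)&(abs(L[...,1])<.09)&(L[...,2]<-.103)&(L[...,2]>-.16)
  if n=="wrist": s&=(L[...,2]>-.118)
  q=L[s]; print(n,len(q),np.percentile(q,[.5,5,50,95,99.5],axis=0).round(4).T.tolist())
# bottle/can/carton/stand
X=cloud(D["top"]); 
for n,u in (("bottle",(.41,.03)),("can",(.77,.07)),("carton",(.717,-.232))):
    sel=(np.hypot(X[...,0]-u[0],X[...,1]-u[1])<.09)&(X[...,2]>.03)&(X[...,2]<.21); P=X[sel]; print(n,P.min(0).round(3),P.max(0).round(3))
E
```

```text
13.125 11.389335085719814 [-0.61230895  0.19385332 -2.84999486] [0.48013913 0.2400784  0.38865817]
[[0.918, 0.396, 0.001], [0.396, -0.918, 0.001], [0.001, -0.001, -1.0]]
scene 1147 [[-0.0362, -0.0348, -0.0022, 0.033, 0.0341], [-0.0671, -0.0642, -0.013, 0.0547, 0.0581], [-0.1539, -0.1513, -0.1349, -0.1102, -0.1072]]
top 1009 [[-0.0388, -0.0373, -0.0124, 0.0292, 0.0321], [-0.0614, -0.0601, -0.0195, 0.0547, 0.0583], [-0.156, -0.1534, -0.1366, -0.1094, -0.1038]]
wrist 2945 [[-0.0354, -0.0348, -0.0036, 0.0348, 0.0354], [-0.0579, -0.0484, 0.0264, 0.0589, 0.0594], [-0.1124, -0.1116, -0.1102, -0.1089, -0.1081]]
bottle [ 0.367 -0.008  0.036] [0.432 0.058 0.206]
can [0.733 0.035 0.03 ] [0.804 0.106 0.108]
carton [ 0.671 -0.29   0.03 ] [ 0.762 -0.174  0.063]
```

View pics/m10.png

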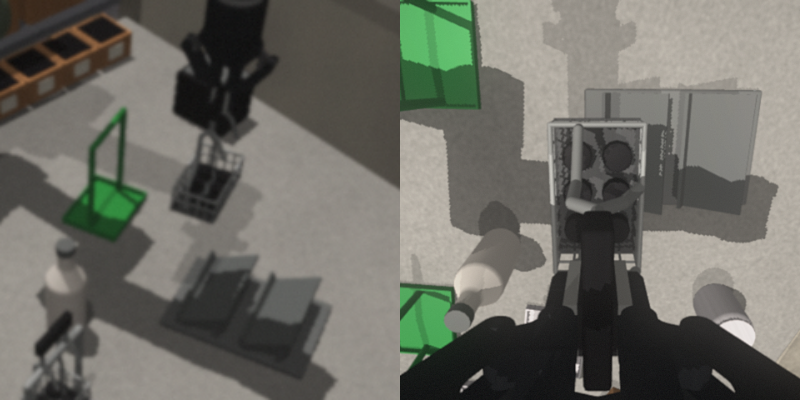

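View pics/top10.png

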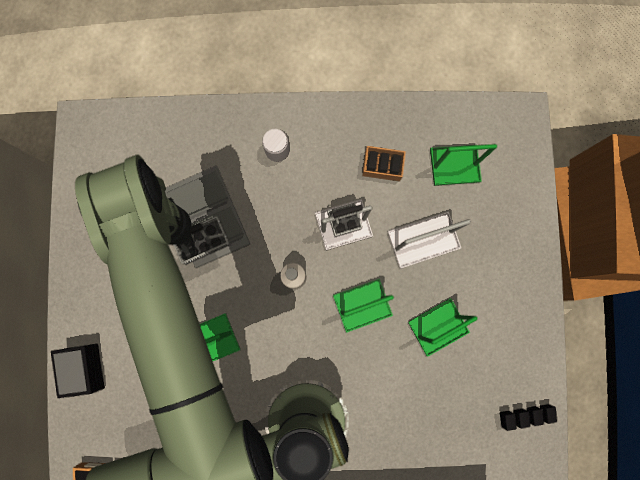

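```bash
python3 - <<'E'
from h import *
from station import ctrl
T=dict(np.load("top0.npz")); X=cloud(T); img=T["img"].astype(int)
g=(img[...,1]-img[...,0]>40)&(X[...,2]>.005)
k,l,st,ce=cv2.connectedComponentsWithStats(g.astype(np.uint8))
for i in range(1,k):
    if st[i,4]>100:
        P=X[l==i]; h=P[P[:,2]>.17]; print(ce[i].round(),P.min(0).round(3),P.max(0).round(3),"bar",h.min(0).round(3),h.max(0).round(3))
s=ctrl.state(); R0=Ro.from_quat(s["ee_rot"]).as_matrix()
print(s["eef_pos"])
inc(s["eef_pos"],R0,[((.46,.12,.445),21,0),((.432,-.19,.445),18,0)])
inc(np.array((.432,-.19,.445)),frame(18,0),[((.432,-.3645,.445),17,0),((.432,-.3645,.275),17,0)])
E
```

```text
[470. 148.] [ 0.705 -0.51   0.005] [ 0.771 -0.381  0.203] bar [ 0.705 -0.51   0.185] [ 0.725 -0.381  0.203]Traceback (most recent call last):
  File "<stdin>", line 8, in <module>
    return umr_minimum(a, axis, None, out, keepdims, initial, where)
ValueError: zero-size array to reduction operation minimum which has no identity
```

```bash
python3 - <<'E'
from h import *
from station import ctrl
T=dict(np.load("top0.npz"))
print("green bars",onz(T,[(411,338),(475,319),(335,315),(392,298)],.19).round(3).tolist())
print("green trays",onz(T,[(409,333),(455,300),(472,328),(428,355),(393,310),(380,280)],.014).round(3).tolist())
s=ctrl.state(); R0=Ro.from_quat(s["ee_rot"]).as_matrix()
print(s["eef_pos"])
inc(s["eef_pos"],R0,[((.46,.12,.445),21,0),((.432,-.19,.445),18,0)])
inc(np.array((.432,-.19,.445)),frame(18,0),[((.432,-.3645,.445),17,0),((.432,-.3645,.275),17,0)])
E
```

```text
green bars [[0.235, -0.268, 0.19], [0.277, -0.43, 0.19], [0.296, -0.081, 0.19], [0.335, -0.223, 0.19]]
green trays [[0.238, -0.291, 0.014], [0.326, -0.425, 0.014], [0.246, -0.47, 0.014], [0.176, -0.343, 0.014], [0.303, -0.249, 0.014], [0.387, -0.215, 0.014]]
[0.4798251  0.23997183 0.38932644]
[-0.04, -0.24, 0.111] [-0.0004, 0.0004, -0.013] mm 134.0 deg 2.3
[-0.096, -0.86, 0.111] [-0.0004, 0.0004, -0.0297] mm 436.0 deg 5.3
[0.0, -0.349, 0.0] [0.0, 0.0, -0.0056] mm 174.0 deg 1.0
[0.0, -0.349, -0.34] [0.0, 0.0, -0.0056] mm 244.0 deg 1.0
```

Request:
{"fn": "step_arm", "kwargs": {
  "increments": [
    [[-0.01,-0.05,0.06],[0,0,0],0],
    [[-0.03,-0.16,0.11],[0,0,-0.008],0],
    [[-0.045,-0.27,0.112],[0,0,-0.013],0],
    [[-0.06,-0.38,0.112],[0,0,-0.017],0],
    [[-0.07,-0.5,0.112],[0,0,-0.02],0],
    [[-0.08,-0.62,0.112],[0,0,-0.024],0],
    [[-0.09,-0.74,0.112],[0,0,-0.028],0],
    [[-0.096,-0.86,0.112],[0,0,-0.03],0]
  ]
}}

```text
time_s: 14.28
eef_pos: [0.4316, -0.1915, 0.446]
ee_rot: [0.988, 0.156, 0.002, -0.0]
force: [1.6, 1.1, -2.3]
gripper_width: 0.13
```

Request:
{"fn": "step_arm", "kwargs": {
  "increments": [
    [[0,-0.1,0],[0,0,0],0],
    [[0,-0.2,0],[0,0,-0.005],0],
    [[0,-0.3,0],[0,0,-0.005],0],
    [[0,-0.349,0],[0,0,-0.0056],0],
    [[0,-0.349,-0.04],[0,0,-0.0056],0],
    [[0,-0.349,-0.12],[0,0,-0.0056],0],
    [[0,-0.349,-0.2],[0,0,-0.0056],0],
    [[0,-0.349,-0.27],[0,0,-0.0056],0]
  ]
}}

```text
time_s: 15.28
eef_pos: [0.4319, -0.3638, 0.3092]
ee_rot: [0.989, 0.147, 0.001, -0.001]
force: [0.2, -0.0, -2.6]
gripper_width: 0.129
```

Request:
{"fn": "step_arm", "kwargs": {
  "increments": [
    [[0,0,-0.05],[0,0,0],0],
    [[0,0,-0.07],[0,0,0],0],
    [[0,0,-0.07],[0,0,0],0],
    [[0,0,-0.07],[0,0,0],0]
  ]
}}

```text
time_s: 15.78
eef_pos: [0.433, -0.365, 0.2771]
ee_rot: [0.989, 0.147, 0.002, 0.001]
force: [0.7, -0.3, -2.8]
gripper_width: 0.132
```

```bash
python3 - <<'E'
from h import *
from station import ctrl
s=ctrl.state(); R0=Ro.from_quat(s["ee_rot"]).as_matrix(); p=s["eef_pos"]; print(s["time_s"],p,s["force"],np.degrees(np.arctan2(R0[1,0],R0[0,0])))
D={}
for n in ("scene","wrist"):
  D[n]=ctrl.get_image(n); cv2.imwrite(f"pics/{n}11.png",D[n]["img"][:,:,::-1])
a=cv2.imread("pics/scene11.png")[200:400,130:330]; b=cv2.imread("pics/wrist11.png")[0:480,80:560]
cv2.imwrite("pics/m11.png",np.hstack([cv2.resize(a,(400,400)),cv2.resize(b,(400,400))]))
R=frame(np.degrees(np.arctan2(R0[1,0],R0[0,0])),0); B=np.stack([R[:,0],-R[:,1],-R[:,2]],1)
for n in D:
  L=(cloud(D[n])-p)@B
  m=(L[...,2]>-.097)&(L[...,2]<-.07)&(L[...,0]>.045)&(L[...,0]<.1)&(abs(L[...,1])<.12)
  q=L[m]; mu=q.mean(0);U=np.linalg.svd(q-mu)[2][0]
  print(n,len(q),np.percentile(q,[0.5,5,50,95,99.5],axis=0).round(4).T.tolist(),"skew deg",np.degrees(np.arctan2(U[0],U[1])).round(2))
L=(cloud(D["wrist"])-p)@B
m=(L[...,2]>-.119)&(L[...,2]<-.105)&(abs(L[...,0])<.045)&(abs(L[...,1])<.09); print("rim",np.percentile(L[m],[.5,50,99.5],axis=0).round(4).T.tolist())
E
```

```text
15.775 [ 0.43295132 -0.364951    0.27712813] [ 0.67404295 -0.34599496 -2.82215478] 16.923005664874253
scene 471 [[0.0648, 0.067, 0.0733, 0.0769, 0.0783], [-0.0881, -0.0835, -0.0058, 0.0805, 0.0877], [-0.096, -0.0884, -0.0813, -0.0775, -0.0762]] skew deg -179.81
wrist 6514 [[0.066, 0.0664, 0.0704, 0.0765, 0.0777], [-0.0799, -0.07, 0.0193, 0.0842, 0.0899], [-0.0951, -0.0862, -0.0816, -0.0799, -0.0792]] skew deg -0.04
rim [[-0.0348, -0.0029, 0.036], [-0.0579, 0.0261, 0.0592], [-0.1129, -0.1106, -0.1085]]
```

View pics/m11.png

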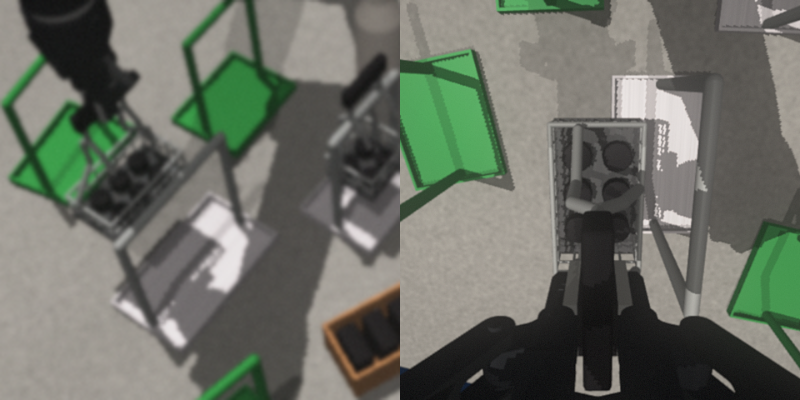

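Request:
{"fn": "step_arm", "kwargs": {
  "increments": [
    [[0.02,0.006,0],[0,0,0],0],
    [[0.055,0.018,0],[0,0,0],0],
    [[0.09,0.029,0],[0,0,0],0],
    [[0.12,0.038,0],[0,0,0],0],
    [[0.136,0.0435,0],[0,0,0],0],
    [[0.136,0.0435,0],[0,0,0],0],
    [[0.136,0.0435,0],[0,0,0],0]
  ]
}}

```text
time_s: 16.75
eef_pos: [0.5001, -0.3427, 0.2757]
ee_rot: [0.989, 0.147, 0.001, -0.0]
force: [-0.3, 0.4, -2.5]
gripper_width: 0.126
```

```bash
python3 - <<'E'
from h import *
from station import ctrl
s=ctrl.state(); print(s["time_s"],s["eef_pos"],s["force"])
D={}
for n in ("scene","wrist"):
  D[n]=ctrl.get_image(n); cv2.imwrite(f"pics/{n}12.png",D[n]["img"][:,:,::-1])
a=cv2.imread("pics/scene12.png")[200:400,130:330]; b=cv2.imread("pics/wrist12.png")[0:480,80:560]
cv2.imwrite("pics/m12.png",np.hstack([cv2.resize(a,(400,400)),cv2.resize(b,(400,400))]))
E
```

```text
16.75 [ 0.50011258 -0.34274004  0.27569468] [-0.32259053  0.37419095 -2.45477953]
```

View pics/m12.png

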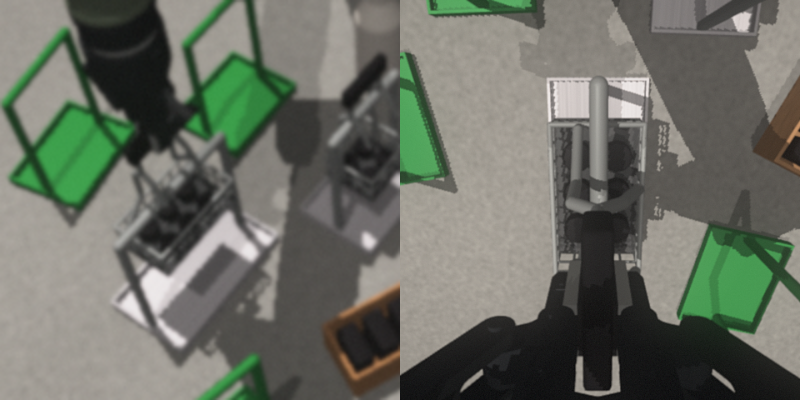

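The wide bar at composite (598,150) is centred under the hooks. I'll lower now.

Request:
{"fn": "step_arm", "kwargs": {
  "increments": [
    [[0,0,-0.02],[0,0,0],0],
    [[0,0,-0.05],[0,0,0],0],
    [[0,0,-0.08],[0,0,0],0],
    [[0,0,-0.1],[0,0,0],0],
    [[0,0,-0.11],[0,0,0],0],
    [[0,0,-0.11],[0,0,0],0],
    [[0,0,-0.11],[0,0,0],0]
  ]
}}

```text
time_s: 17.73
eef_pos: [0.5008, -0.3426, 0.221]
ee_rot: [0.989, 0.147, 0.001, -0.0]
force: [1.1, 1.2, -1.0]
gripper_width: 0.127
```

```bash
python3 - <<'E'
from h import *
from station import ctrl
s=ctrl.state(); print(s["time_s"],s["eef_pos"],s["force"],s["torque"])
D={}
for n in ("scene","wrist"):
  D[n]=ctrl.get_image(n); cv2.imwrite(f"pics/{n}13.png",D[n]["img"][:,:,::-1])
a=cv2.imread("pics/scene13.png")[200:400,130:330]; b=cv2.imread("pics/wrist13.png")[100:400,160:460]
cv2.imwrite("pics/m13.png",np.hstack([cv2.resize(a,(400,400)),cv2.resize(b,(400,400))]))
E
```

```text
17.725 [ 0.50079509 -0.34264624  0.22104434] [ 1.13391571  1.18003512 -1.01970122] [ 0.27306223 -0.17928844  0.00099099]
```

View pics/m13.png

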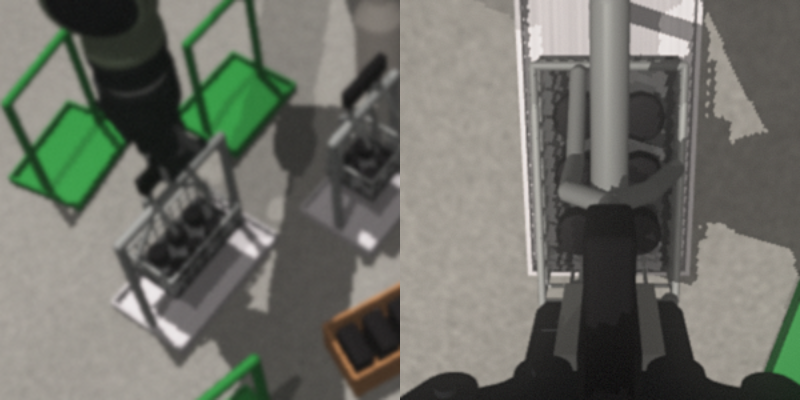

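The hooks are on the bar and taking load. I'll settle 1.5 mm, open and retreat.

Request:
{"fn": "step_arm", "kwargs": {
  "increments": [
    [[0,0,-0.003],[0,0,0],0],
    [[0,0,-0.003],[0,0,0],0.3],
    [[0,0,-0.003],[0,0,0],0.6],
    [[0,0,-0.003],[0,0,0],0.6],
    [[0,0,-0.003],[0,0,0],0.6],
    [[0,0,0.04],[0,0,0],0.6],
    [[0,0,0.12],[0,0,0],0.6],
    [[0,0,0.24],[0,0,0],0.6]
  ]
}}

```text
time_s: 18.82
eef_pos: [0.4996, -0.3421, 0.3403]
ee_rot: [0.989, 0.147, -0.0, -0.002]
force: [0.9, -0.6, -0.3]
gripper_width: 0.599
```

Request:
{"fn": "step_arm", "kwargs": {
  "increments": [
    [[-0.1,0,0.1],[0,0,0],0.6],
    [[-0.2,0,0.2],[0,0,0],0.6],
    [[-0.3,0,0.25],[0,0,0],0.6],
    [[-0.3,0.1,0.25],[0,0,0],0.6],
    [[-0.3,0.2,0.25],[0,0,0],0.6],
    [[-0.3,0.3,0.25],[0,0,0],0.6],
    [[-0.3,0.3,0.25],[0,0,0],0.6],
    [[-0.3,0.3,0.25],[0,0,0],0.6]
  ]
}}

```text
time_s: 19.82
eef_pos: [0.3506, -0.1929, 0.4659]
ee_rot: [0.989, 0.147, 0.001, 0.0]
force: [0.1, -0.4, 0.1]
gripper_width: 0.599
```

```bash
python3 - <<'E'
from h import *
from station import ctrl
s=ctrl.state(); print(s["time_s"],s["eef_pos"],s["force"])
D={}
for n in ("scene","top"):
  D[n]=ctrl.get_image(n); cv2.imwrite(f"pics/{n}14.png",D[n]["img"][:,:,::-1])
cv2.imwrite("pics/m14.png",np.hstack([cv2.resize(cv2.imread("pics/scene14.png")[190:390,170:370],(400,400)),cv2.resize(cv2.imread("pics/top14.png")[160:300,310:490],(400,311)).__class__(shape=(400,400,3),dtype=np.uint8)*0+cv2.resize(cv2.imread("pics/top14.png")[140:320,300:480],(400,400))]))
for nm in D:
  X=cloud(D[nm]); img=D[nm]["img"].astype(int)
  for n,b,yaw in (("nar",(.5465,-.1175,.19),15.4),("wide",(.4995,-.344,.19),17)):
    R=frame(yaw,0); B=np.stack([R[:,0],-R[:,1],-R[:,2]],1); L=(X-np.array(b))@B
    m=(abs(L[...,0])<.03)&(abs(L[...,1])<.06)&(L[...,2]>.035)&(L[...,2]<.075); q=L[m]
    print(nm,n,"grip rel bar",len(q),np.percentile(q,[2,50,98],axis=0).round(4).T.tolist())
  for n,u in (("bottle",(.41,.03)),("can",(.77,.07)),("carton",(.717,-.232))):
    m=(np.hypot(X[...,0]-u[0],X[...,1]-u[1])<.09)&(X[...,2]>.03)&(X[...,2]<.21); P=X[m]; print(n,P.min(0).round(3),P.max(0).round(3)) if len(P) else 0
E
```

```text
19.825 [ 0.35059524 -0.19292971  0.46594504] [ 0.07236027 -0.42045596  0.13736952]
scene nar grip rel bar 276 [[-0.0034, 0.0061, 0.009], [-0.033, -0.0004, 0.0369], [0.0396, 0.059, 0.064]]
scene wide grip rel bar 357 [[-0.0046, 0.0052, 0.0082], [-0.0367, -0.0042, 0.0328], [0.0394, 0.0586, 0.0645]]
bottle [ 0.373 -0.009  0.03 ] [0.436 0.055 0.203]
can [0.737 0.032 0.03 ] [0.807 0.102 0.108]
carton [ 0.673 -0.293  0.03 ] [ 0.764 -0.173  0.062]
top nar grip rel bar 180 [[-0.0063, -0.0016, 0.0053], [-0.0316, 0.0032, 0.038], [0.0383, 0.0582, 0.0642]]
top wide grip rel bar 133 [[-0.0068, -0.0001, 0.0051], [-0.0354, -0.0066, 0.0354], [0.0411, 0.0589, 0.064]]
bottle [ 0.366 -0.008  0.031] [0.432 0.057 0.204]
can [0.733 0.035 0.03 ] [0.803 0.106 0.108]
carton [ 0.67 -0.29  0.03] [ 0.761 -0.174  0.064]
```

View pics/m14.png

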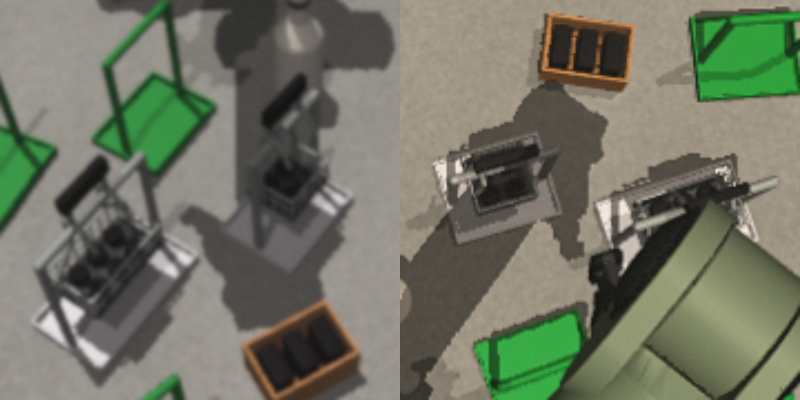

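Both baskets hang centred, with the grip tops about 59 mm above the bar axis (60.5 expected). I'll pause briefly so any swing dies out, then hand in.

Request:
{"fn": "step_arm", "kwargs": {
  "increments": [
    [[0,0,0],[0,0,0],0.6],
    [[0,0,0],[0,0,0],0.6],
    [[0,0,0],[0,0,0],0.6],
    [[0,0,0],[0,0,0],0.6],
    [[0,0,0],[0,0,0],0.6],
    [[0,0,0],[0,0,0],0.6],
    [[0,0,0],[0,0,0],0.6],
    [[0,0,0],[0,0,0],0.6]
  ]
}}

```text
time_s: 20.92
eef_pos: [0.3504, -0.1926, 0.4658]
ee_rot: [0.989, 0.147, 0.001, -0.0]
force: [0.2, -0.2, 0.2]
gripper_width: 0.598
```

```bash
python3 - <<'E'
from station import ctrl
print(ctrl.job_done(), ctrl.state()["time_s"])
E
```

```text
the job is handed in; nothing more can be done
the job is handed in; nothing more can be done
```

I hung the narrow basket on the narrow aluminium stand and the wide basket on the wide one, then backed the arm clear. I handed in at about 21 s of the 67 s allowed; no verdict was reported.

**Baskets:** In the last images both hang on their own bars. Their grips are within about 5 mm of the bar middle, across and along. The grip tops measured about 58–59 mm above the bar axis, against 60.5 mm expected. I checked level by eye only, and inferred stillness from a wait of about two seconds after release; I did not measure tilt or speed.

**Bystanders:** The bottle, can and carton read within about 4 mm of where they started.

**Disagreement:** The scene camera reads 3–5 mm further along +x than the top camera, which fits it seeing the +x faces plus the calibration error. No check failed.

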